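Push the green-capped dosing tank home in the dosing station

ROBOT

A 7-joint arm with a two-finger parallel gripper is mounted at the origin on the work surface. World frame = base frame: x ahead of the robot, y to its left, z up, the work surface at z = 0. Lengths are in m, angles in rad, forces in N, time in s.
With the tool pointing down it reaches from about 0.4 to 0.85 m from the base axis. Payload 4.5 kg.
Tool frame: the origin (TCP) lies at the very end of the fingers, on their centre line; the grasp point (between the pads) lies 19 mm behind it; z points along the fingers, y is the line along which they close (so a half turn about z gives the same grasp; the last joint's range is limited). The gripper opens to 85 mm and grips with 20 to 120 N. Pads are 22 mm wide; open, the fingers measure 114 mm over their backs; the gripper's body (76 mm by 85 mm) begins 54 mm behind the grasp point. The pads swing forward as they close: fully open they stand 13 mm farther back than shut.
Start: joints at [1.297, 0.689, -0.195, 1.565, 0.157, 0.902, -0.215], TCP at [0.189, -0.596, 0.231] pointing down, gripper open.
Joint ranges: [-3.01, 3.01], [-0.46, 2.08], [-1.47, 1.51], [0.13, 2.56], [-1, 4.14], [0.04, 2.09], [-2.66, 2.66]. Speed limits (rad/s): [2.57, 2.57, 3.14, 3.14, 3.14, 3.14, 3.14].

INTERFACE

Orientations are given as a unit quaternion [w, x, y, z].
In Python, from bench import monitor, eyes, arm gives the robot as it stands.
- The arm moves only by the shell command python3 -m handwheel 'ROWS'. ROWS is JSON, a list of rows, each a list of 7 numbers: the gripper's target within -1 to 1 (fully open at 1, half-way at 0, shut at -1), then the shift along the tool's x, y, z in m, then the turn, a rotation vector about the tool's x, y, z in rad. A call has 1 to 8 rows; each row shifts and turns the commanded pose from where the row before left it, along the tool's axes as they then stand; what a row does not reach is not made up. A row lasts 1/12 s, in which the tool goes at most 41.7 mm and 7.16 degrees, less where a joint would pass 70% of its speed; a pose out of reach is approached as far as the arm can. A call is refused whole if a number of a shift passes 0.0417 or a number of a turn 0.125, either way. A call with a gripper value outside its range is refused whole. The fingers move at their own pace and stop on an object; the grip force is fixed at half the most. Time passes only in rows, so rows that do not move let the fingers close. It gives the time, the measured TCP pose, the force, the opening and the grip force at its end, in the units of the state.
- monitor.get_obs(): the state, without advancing time (a new reading comes with each control period).
- eyes.capture(name): name is "scene" or "side" or "wrist"; returns the picture (400x640x3 uint8, red, green, blue); there is no depth.
- eyes.camera_params(name): a dict with "fx", "fy", "cx", "cy" (pixels), "k1" (the pictures are not rectified: a ray, as slopes to the right and down, at radius r is drawn at 1 + k1 r^2 times it, then the intrinsics apply), "R" (3x3) and "t" (3): a world point X has camera coordinates R X + t. Camera axes: x right, y down, z forward; pixel columns grow to the right and rows downward; lengths in m; the calibration is good to about 2 mm. A picture is of the moment at which its call begins: read the wrist's pose just before it. camera_params takes no time and is no camera call; for the wrist camera it gives the pose at the moment of the call.
- arm.close_job(): hands the job in; it is judged then, once.
The state is a dict: "t": time; "joint_positions": joint angles; "dq": joint speeds; "joint_torque": joint torques, N m; "tool_pos": TCP position; "tool_rot": TCP orientation; "ft_force": force on the tool from outside, world axes, zero at the start; "moment": the same for the moment, N m; "grip_width": opening from 0.0 (shut) to 1.0 (fully open); "finger_force": force on a finger pad.
Only numpy, scipy, OpenCV 4.12 (cv2) and the standard library are available. Lean on these libraries where they do the work, as an engineer would, in place of code of your own. Each camera call takes 0.05 s, during which the arm holds its last target. There are 200 camera calls.

TASK

Push the dosing tank with the green cap along the shelf into the corner of the dosing station, so that one long side lies flush against the metal back rail and one short side is against the metal end stop, and then draw clear of it. Push it only by its sides, with the fingertips or the outside of the fingers: it must stay flat on the surface, neither lifted nor tipped, and its cap must not be taken hold of or pushed. Leave the tank with the red cap and all the jars, the bottle and the box where they stand.

Things in the scene. Friction and masses are not known exactly. Their poses are not given: they have to be found in the camera images.
- tank_green: The tank to push: flat white closed tank, 88 (its x) x 100 (its y) x 45 mm high, about 0.45 kg, loose; slides with ordinary friction. Green round screw cap centred on top (60 mm diameter, 8 mm proud, total height 53 mm), green stripes on top, a blue window on each 100 mm side. Origin: centre of its underside; y along its long (100 mm) sides, z up. Half a turn makes no difference.
- tank_red: A tank of the same size and shape with a red cap and red stripes; stays where it is. Origin: centre of its underside. The two tanks may start in each other's place.
- dock: The dosing station, fixed: a light-green rectangle (88 x 100 mm) painted on the surface, with an aluminium back rail on its +x side and an aluminium end stop on its +y side; its -x and -y sides are open and level. Origin: on the surface at the centre of the rectangle, where the centre of the tank's underside comes when home, the tank's y along the station's y.
- rail_face (a point): Middle of the back rail's front face, 15 mm up; 44 mm along the station's x from its origin. The rail is 30 mm high, 12 mm thick, and runs along the station's y from -98 to +62 mm. Behind it, from 70 to 175 mm along the station's x and -105 to +95 mm along its y, stands the black dosing controller, 55 mm high.
- stop_face (a point): Middle of the end stop's face, 15 mm up; 50 mm along the station's y from its origin. The stop is 30 mm high, 12 mm thick, and runs along the station's x from -52 to +56 mm.
- jar_yellow_1: Yellow jar with yellow lid, 52 mm diameter, 60 mm high, stays where it is. Origin: centre of its underside.
- jar_yellow_2: Yellow jar with yellow lid, 52 mm diameter, 60 mm high, stays where it is. Origin: centre of its underside.
- jar_white_1: Green jar with white lid, 62 mm diameter, 80 mm high, stays where it is. Origin: centre of its underside.
- jar_white_2: Green jar with white lid, 62 mm diameter, 80 mm high, stays where it is. Origin: centre of its underside.
- bottle_brown: Brown bottle with red cap, 64 mm diameter, 150 mm high, stays where it is. Origin: centre of its underside.
- kit_box: Blue and orange test kit box standing upright, 50 mm (its x) by 85 mm (its y) by 110 mm high, stays where it is. Origin: centre of its underside.
There are look-alikes about, which are no part of the job. What is shaped like the tank_green but pink is not meant.

How it is judged:
By the outcome, as a careful person would: the job done as asked, in the order asked, and still so for the second after the job is handed in, with the robot touching nothing.
It also fails if it takes over 58 s, if anything falls off the work surface, if the arm or the gripper's body presses on something with over 40 N, if the wrist force passes 120 N, or if a joint passes its speed limit or range.

## Working session

There is one attempt and no reset: what is moved stays moved. The work goes in short steps, Python scripts to look and compute and a shell command to move; the robot and the scene stay as the last step left them, time stands still between calls to the robot, and variables do not carry over. Pictures are saved under pics/ and viewed, at most 10 in all, crops included, and the job is handed in when it is done.

```bash
mkdir -p pics; ls; python3 - <<'E'
from bench import monitor, eyes, arm
import cv2
for n in ["scene","side"]:
    im=eyes.capture(n); cv2.imwrite(f"pics/{n}0.png",im[:,:,::-1])
    p=eyes.camera_params(n); print(n,{k:(v.tolist() if hasattr(v,'tolist') else v) for k,v in p.items()})
o=monitor.get_obs();print(o['t'],o['tool_pos'],o['tool_rot'],o['grip_width'])
E
```

```text
pics
scene {'fx': 431.18543360045624, 'fy': 431.18543360045624, 'cx': 319.3535048728489, 'cy': 197.77009190224751, 'k1': -0.007041775469756651, 'R': [[0.2738625641514073, 0.9617269207823057, -0.008979186990004254], [0.8353848742005696, -0.2424908141507458, -0.49328522885791665], [-0.4765830545805369, 0.12759128063897474, -0.8698212788795128]], 't': [-0.117486621231916, -0.45271006158633603, 1.4834477525340104]}
side {'fx': 393.4798073255177, 'fy': 393.4798073255177, 'cx': 321.75474836705786, 'cy': 201.22925099531517, 'k1': -0.06366347951833318, 'R': [[-0.8975418579062168, -0.4408891865226537, -0.005944620563949999], [-0.2160006169176813, 0.45139768696274357, -0.8657851128864865], [0.3843986820963851, -0.775794337058526, -0.5003806548923375]], 't': [0.497204391559437, 0.18955845872936078, 1.0365872261047429]}
0.1 [ 0.18913356 -0.59505437  0.23057156] [-8.29773278e-04  9.88177104e-01  1.53314359e-01 -1.70697171e-04] 0.9987104290985506
```

View pics/scene0.png

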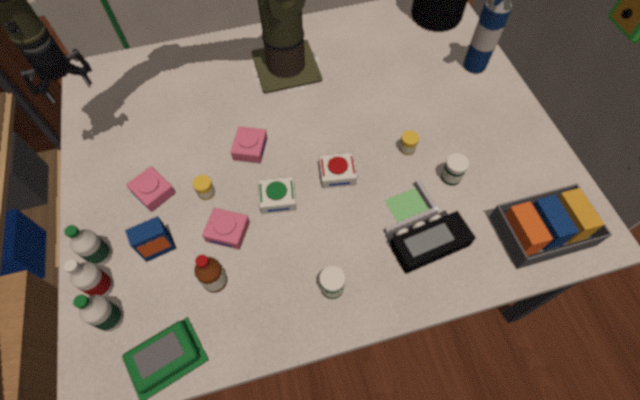

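View pics/side0.png

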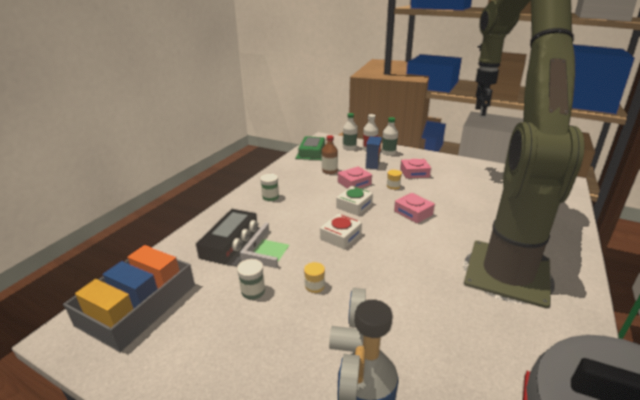

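The candidates are green-capped at scene (277,192), red-capped at (338,168), and pink at (249,143), (151,187) and (226,227). The white body with a green cap at (277,192) fits the description. I'll confirm it in an enlarged crop.

```bash
cat > h.py <<'E'
import numpy as np, cv2
from bench import monitor, eyes, arm
def K(p): return np.array([[p['fx'],0,p['cx']],[0,p['fy'],p['cy']],[0,0,1.]])
def D(p): return np.array([p['k1'],0,0,0,0.])
def A(p): return np.array(p['R']),np.array(p['t'])
def pix2w(p,uv,z):
    R,t=A(p); n=cv2.undistortPoints(np.array(uv,float).reshape(-1,1,2),K(p),D(p)).reshape(-1,2)
    d=np.c_[n,np.ones(len(n))]@R; c=-R.T@t
    return c+d*((z-c[2])/d[:,2])[:,None]
def w2pix(p,X):
    R,t=A(p); return cv2.projectPoints(np.array(X,float).reshape(-1,1,3),cv2.Rodrigues(R)[0],t,K(p),D(p))[0].reshape(-1,2)
E
python3 - <<'E'
from h import *
im=cv2.imread("pics/scene0.png"); p=eyes.camera_params("scene")
c=cv2.resize(im[140:285,240:480],None,fx=3.3,fy=3.3,interpolation=cv2.INTER_CUBIC); cv2.imwrite("pics/crop1.png",c)
for n,uv,z in [("green",(277,190.5),.053),("red",(338,165.5),.053),("dock",(408,205),0),("jy1",(410,135),.06),("jy2",(202,183),.06),("jw1",(457,161),.08),("jw2",(332,275),.08),("bott",(203,261),.15),("pink",(226,227),.045)]:
    print(n,pix2w(p,[uv],z).round(3)[0])
E
```

```text
green [ 0.508 -0.142  0.053]
red [0.476 0.042 0.053]
dock [0.625 0.203 0.   ]
jy1 [0.437 0.273 0.06 ]
jy2 [ 0.432 -0.335  0.06 ]
jw1 [0.571 0.355 0.08 ]
jw2 [ 0.789 -0.07   0.08 ]
bott [ 0.7   -0.349  0.15 ]
pink [ 0.574 -0.296  0.045]
```

View pics/crop1.png

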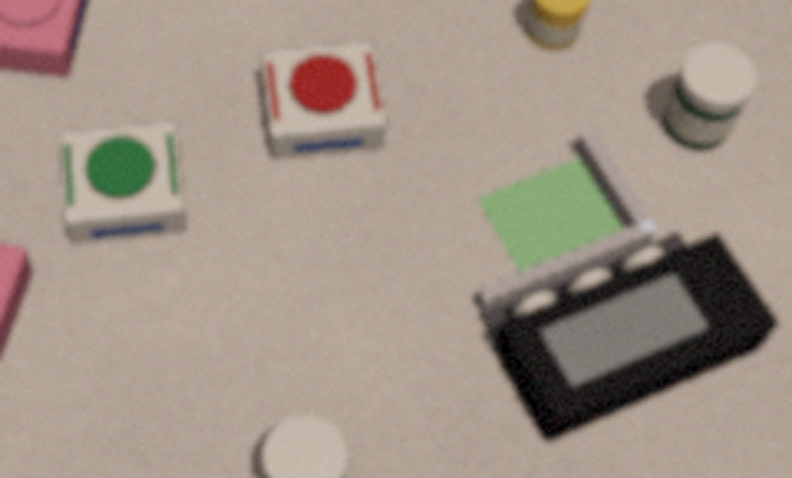

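Confirmed: the white tank with the green cap is at scene (277,191), and the red-capped one at (338,166) is the look-alike that must stay. The pink ones are not meant. The dock's green patch is at about (408,205), with the rail below it and the stop to its right. Next I'll get accurate poses.

```bash
cat >> h.py <<'E'
from scipy.optimize import minimize
def cents(im,kind,roi):  # components of strongly coloured pixels
    h=cv2.cvtColor(im,cv2.COLOR_BGR2HSV); H,S,V=cv2.split(h)
    m={'g':(H>45)&(H<90)&(S>70)&(V>40),'r':((H<8)|(H>172))&(S>110)}[kind].astype(np.uint8)
    u0,v0,u1,v1=roi; k=np.zeros_like(m);k[v0:v1,u0:u1]=m[v0:v1,u0:u1]
    n,l,s,c=cv2.connectedComponentsWithStats(k)
    return [(s[i,4],c[i].round(2).tolist(),s[i,:4].tolist()) for i in range(1,n) if s[i,4]>3],k
def box(x0,x1,y0,y1,h): return [[x,y,z] for x in(x0,x1) for y in(y0,y1) for z in(0,h)]
def place(q,P):
    c,s=np.cos(q[2]),np.sin(q[2]); P=np.array(P,float)
    return np.c_[q[0]+c*P[:,0]-s*P[:,1],q[1]+s*P[:,0]+c*P[:,1],P[:,2]]
def dockmask(p,q,S=4):
    m=np.zeros((400*S,640*S),np.uint8)
    def f(P,v):
        uv=(w2pix(p,place(q,P))+.5)*S-.5
        cv2.fillConvexPoly(m,cv2.convexHull(np.round(uv).astype(np.int32)),v)
    f(box(-.044,.044,-.05,.05,0),255); f(box(.044,.056,-.098,.062,.03),0); f(box(-.052,.056,.05,.062,.03),0); f(box(.07,.175,-.105,.095,.055),0)
    return cv2.resize(m,(640,400),interpolation=cv2.INTER_AREA)/255.
E
python3 - <<'E'
from h import *
ps={n:eyes.camera_params(n) for n in("scene","side")}
ims={n:cv2.imread(f"pics/{n}0.png") for n in ps}
ms={}
for n,r in [("scene",(380,180,450,235)),("side",(235,230,300,270))]:
    c,k=cents(ims[n],'g',r); print(n,c); ms[n]=cv2.GaussianBlur(k.astype(float),(0,0),.8)
def cost(q): return sum(np.abs(cv2.GaussianBlur(dockmask(ps[n],q),(0,0),.8)-ms[n]).sum() for n in ms)
best=None
for names in (["scene","side"],["scene"],["side"]):
    best=None
    def cost(q): return sum(np.abs(cv2.GaussianBlur(dockmask(ps[n],q),(0,0),.8)-ms[n]).sum() for n in names)
    for y in (.2,.35,.5):
        r=minimize(cost,[.62,.2,y],method='Nelder-Mead',options=dict(initial_simplex=[[.62,.2,y],[.64,.2,y],[.62,.22,y],[.62,.2,y+.2]],xatol=1e-4))
        if best is None or r.fun<best.fun: best=r
    print(names,best.x.round(4),best.fun)
for n,r in [("scene",(250,170,305,215)),("side",(330,180,380,218))]:
    for a,c,b in cents(ims[n],'g',r)[0]: print(n,a,c,b,pix2w(ps[n],[c],.053 if a>60 else .045)[0].round(4))
for n,r in [("scene",(315,150,360,190)),("side",(315,205,370,250))]:
    for a,c,b in cents(ims[n],'r',r)[0]: print(n,'red',a,c,pix2w(ps[n],[c],.053 if a>60 else .045)[0].round(4))
E
```

```text
scene [(np.int32(758), [406.66, 204.24], [387, 189, 41, 32])]
side [(np.int32(367), [271.36, 248.31], [255, 240, 33, 20])]
['scene', 'side'] [0.6258 0.2005 0.1256] 150.91833832896606
['scene'] [0.6264 0.2019 0.0973] 80.44734007497252
['side'] [0.6267 0.1989 0.1795] 47.08216927842673
scene 267 [275.93, 190.16] [267, 182, 19, 17] [ 0.5063 -0.1448  0.053 ]
side 114 [355.07, 192.4] [347, 188, 16, 9] [ 0.5004 -0.1442  0.053 ]
scene red 264 [337.49, 164.96] [0.4742 0.0408 0.053 ]
scene red 5 [322.0, 164.0] [0.4537 0.0012 0.045 ]
scene red 4 [353.0, 167.5] [0.4897 0.0822 0.045 ]
scene red 4 [323.0, 171.5] [ 0.4789 -0.0031  0.045 ]
side red 177 [341.32, 222.07] [0.4688 0.042  0.053 ]
```

```bash
python3 - <<'E'
from h import *
p=eyes.camera_params("scene"); f=lambda c,z:pix2w(p,[(240+a/3.3-.35,140+b/3.3-.35) for a,b in c],z)
def yaw(c):
    w=f(c,.045); L=w[:2].mean(0); R=w[2:].mean(0); d=R-L; return w.round(3).tolist(),((L+R)/2).round(4),np.arctan2(-d[0],d[1])
print(yaw([(68,145),(70,203),(171,137),(178,192)]))
print(yaw([(271,63),(277,117),(370,55),(379,108)]))
# top corners of green tank from crop
print(f([(65,132),(67,224),(174,124),(183,214)],.045).round(3).tolist())
im=cv2.imread("pics/scene0.png"); H,S,V=cv2.split(cv2.cvtColor(im,cv2.COLOR_BGR2HSV))
m=((H>160)&(H<178)&(S>70)&(V>90)).astype(np.uint8)
n,l,s,c=cv2.connectedComponentsWithStats(m)
for i in range(1,n):
    if s[i,4]>200:
        r=cv2.minAreaRect(np.argwhere(l==i)[:,::-1].astype(np.float32)); print("pink",c[i].round(1),pix2w(p,cv2.boxPoints(r),.035)[:,:2].round(3).tolist())
q=(.626,.2005,.126); print("rail base top pix",w2pix(p,place(q,[[.044,-.098,.03],[.044,.05,.03],[-.052,.05,.03],[-.044,-.05,0],[-.044,.05,0]])).round(1).tolist())
E
```

```text
([[0.469, -0.182, 0.045], [0.524, -0.192, 0.045], [0.485, -0.096, 0.045], [0.539, -0.104, 0.045]], array([ 0.5041, -0.1433,  0.045 ]), np.float64(-0.17850547191718866))
([[0.436, 0.006, 0.045], [0.491, -0.005, 0.045], [0.452, 0.091, 0.045], [0.507, 0.081, 0.045]], array([0.4714, 0.0432, 0.045 ]), np.float64(-0.1824085734312408))
[[0.455, -0.181, 0.045], [0.542, -0.198, 0.045], [0.473, -0.091, 0.045], [0.56, -0.105, 0.045]]
pink [248.5 144.1] [[0.354, -0.248], [0.237, -0.216], [0.28, -0.122], [0.394, -0.159]]
pink [150.6 188.4] [[0.364, -0.546], [0.305, -0.479], [0.418, -0.414], [0.472, -0.481]]
pink [225.9 227.4] [[0.588, -0.365], [0.496, -0.332], [0.554, -0.231], [0.642, -0.268]]
rail base top pix [[384.7, 226.3], [433.1, 206.8], [415.7, 179.4], [384.1, 199.1], [415.1, 187.1]]
```

```bash
python3 -m handwheel '[[0,0,0,0,0,0,0.122],[0,0,0,0,0,0,0.122],[0,0,0,0,0,0,0.122],[0,0,0,0,0,0,0.122],[0,0.0103,-0.0357,0,0,0,0],[0,0.0103,-0.0357,0,0,0,0],[0,0.0103,-0.0357,0,0,0,0],[0,0.0103,-0.0357,0,0,0,0]]'
python3 -m handwheel '[[0,0.0103,-0.0357,0,0,0,0],[0,0.0103,-0.0357,0,0,0,0],[0,0.0103,-0.0357,0,0,0,0],[0,0.0103,-0.0357,0,0,0,0],[0,0.0103,-0.0357,0,0,0,0],[0,0.0103,-0.0357,0,0,0,0],[0,0.0103,-0.0357,0,0,0,0],[0,0.0103,-0.0357,0,0,0,0]]'
python3 -m handwheel '[[0,0.0103,-0.0357,0,0,0,0],[0,0.0103,-0.0357,0,0,0,0],[0,0,0,0,0,0,0],[0,0,0,0,0,0,0]]'
cat >> h.py <<'E'
def st():
    o=monitor.get_obs(); w,x,y,z=o['tool_rot']; from scipy.spatial.transform import Rotation as Ro
    Rm=Ro.from_quat([x,y,z,w]).as_matrix()
    print('t',round(o['t'],2),'pos',np.round(o['tool_pos'],4),'yaw',round(float(np.arctan2(Rm[1,0],Rm[0,0])),4),'F',np.round(o['ft_force'],1),'w',round(o['grip_width'],2),'z',Rm[:,2].round(3),'q',np.round(o['joint_positions'],2))
    return o,Rm
def to(x,y,z=None,yaw=None):  # distance to go in tool axes, turn about tool z
    o,Rm=st(); P=np.array(o['tool_pos']); T=np.array([x,y,P[2] if z is None else z])
    print('go tool',(Rm.T@(T-P)).round(4), 'turn', None if yaw is None else round(float(np.arctan2(Rm[1,0],Rm[0,0])-yaw),4))
E
python3 -c "
from h import *
to(.42,-.129,.012,-.18)
cv2.imwrite('pics/wrist1.png',eyes.capture('wrist')[:,:,::-1])"
```

```text
t: 0.77
tool_pos: [0.2558, -0.4607, 0.2309]
tool_rot: [-0.0, 0.996, -0.09, -0.0]
ft_force: [0.2, -1.0, 0.4]
grip_width: 0.501
finger_force: 0.0
t: 1.43
tool_pos: [0.3881, -0.1946, 0.2312]
tool_rot: [-0.0, 0.996, -0.09, -0.0]
ft_force: [0.8, -0.8, 0.3]
grip_width: 0.499
finger_force: 0.0
t: 1.77
tool_pos: [0.4218, -0.1272, 0.2311]
tool_rot: [-0.0, 0.996, -0.087, 0.0]
ft_force: [1.0, -0.8, -0.1]
grip_width: 0.494
finger_force: 0.0
t 1.77 pos [ 0.4218 -0.1272  0.2311] yaw -0.1738 F [ 1.  -0.8 -0.1] w 0.49 z [ 0.     0.001 -1.   ] q [ 0.19  0.46  0.    2.1  -0.    0.58 -1.55]
go tool [-0.0015  0.0023  0.2191] turn 0.0062
```

View pics/wrist1.png

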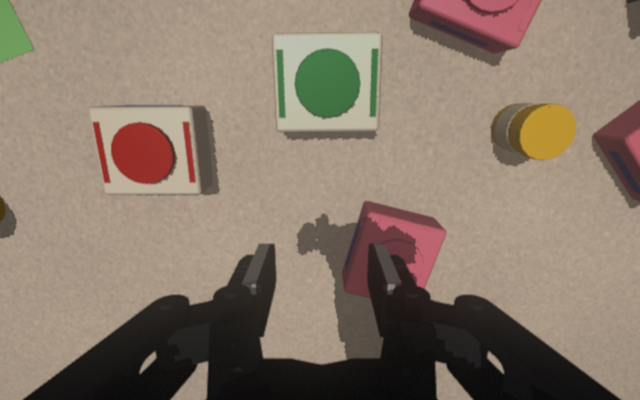

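The wrist view shows the green tank at (327,82), nearly square to the fingers, the red one at (143,152) and a pink one at (395,255), which comes close behind the fingers. I'll measure the tank here before descending.

```bash
python3 - <<'E'
from h import *
p=eyes.camera_params("wrist"); im=cv2.imread('pics/wrist1.png')
for a,c,b in cents(im,'g',(260,20,400,140))[0]: print(a,c,b,pix2w(p,[c],.053 if a>1500 else .045)[0].round(4))
w=pix2w(p,[(274,34),(380,33),(378,131),(278,131)],.045);print(w.round(4).tolist(),w.mean(0))
print('pink corners',pix2w(p,[(365,202),(446,222)],.045).round(3).tolist())
E
```

```text
3415 [327.13, 82.65] [295, 49, 65, 68] [ 0.5043 -0.1488  0.053 ]
353 [373.47, 81.71] [370, 49, 8, 67] [ 0.4978 -0.1913  0.045 ]
355 [280.37, 82.9] [277, 50, 8, 67] [ 0.5119 -0.1063  0.045 ]
[[0.5533, -0.1094, 0.045], [0.5375, -0.2024, 0.045], [0.4523, -0.1896, 0.045], [0.4694, -0.0947, 0.045]] [ 0.50312172 -0.14905152  0.045     ]
pink corners [[0.383, -0.167, 0.045], [0.347, -0.248, 0.045]]
```

```bash
python3 -m handwheel '[[0,0,0.004,0.035,0,0,-0.005],[0,0,0.004,0.035,0,0,-0.005],[0,0,0,0.035,0,0,0],[0,0,0,0.035,0,0,0],[0,0,0,0.035,0,0,0],[0,0,0,0.03,0,0,0],[0,0,0,0.015,0,0,0],[0,0,0,0,0,0,0]]'
python3 -c "
from h import *
to(.61,-.157,.010,.126)
cv2.imwrite('pics/w2.png',eyes.capture('wrist')[:,:,::-1])"
```

```text
t: 2.48
tool_pos: [0.4253, -0.1418, 0.0159]
tool_rot: [-0.001, 0.996, -0.086, -0.008]
ft_force: [0.3, -0.6, 0.4]
grip_width: 0.5
finger_force: 0.0
t 2.48 pos [ 0.4253 -0.1418  0.0159] yaw -0.1721 F [ 0.3 -0.6  0.4] w 0.5 z [-0.017  0.004 -1.   ] q [ 0.23  0.91 -0.02  2.21  0.28  0.04 -1.81]
go tool [ 0.1846 -0.0166  0.0028] turn -0.2981
```

View pics/w2.png

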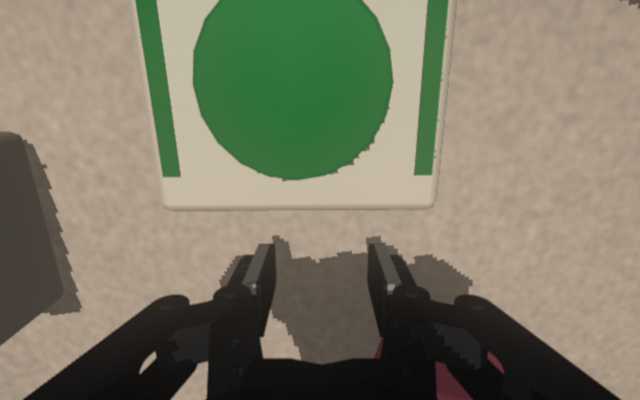

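The tank's near face at row 208 is square to the fingers, about 8 mm left of their middle. I'll push forward with a gradual turn to the left.

```bash
python3 -m handwheel '[[0,0.008,-0.004,0,0,0,0],[0,0.008,-0.003,0.002,0,0,0],[0,0.008,0,0,0,0,-0.01],[0,0.01,0,0,0,0,-0.02],[0,0.01,0,0,0,0,-0.02],[0,0.01,0,0,0,0,-0.02],[0,0.01,0,0,0,0,-0.02],[0,0.01,0,0,0,0,-0.02]]'
python3 -c "
from h import *
to(.61,-.157,.010,.126)"
python3 -m handwheel '[[0,0.01,0,0,0,0,-0.02],[0,0.01,0,0,0,0,-0.02],[0,0.01,0,0,0,0,-0.02],[0,0.01,0,0,0,0,-0.02],[0,0.01,0,0,0,0,-0.02],[0,0.01,0,0,0,0,-0.02],[0,0.01,0,0,0,0,-0.02],[0,0,0,0,0,0,0]]'
python3 -c "
from h import *
to(.61,-.157,.010,.126)
p=eyes.camera_params('scene'); im=eyes.capture('scene')[:,:,::-1]; cv2.imwrite('pics/s3.png',im)
for a,c,b in cents(im,'g',(230,160,375,260))[0]: print(a,c,b,pix2w(p,[c],.053 if a>100 else .045)[0].round(4))
cv2.imwrite('pics/s3c.png',cv2.resize(im[130:290,230:480],None,fx=3.2,fy=3.2,interpolation=cv2.INTER_CUBIC))"
```

```text
t: 3.2
tool_pos: [0.5005, -0.1434, 0.0165]
tool_rot: [-0.002, 1.0, -0.03, -0.007]
ft_force: [-3.3, 0.4, 1.7]
grip_width: 0.498
finger_force: 1.5
t 3.2 pos [ 0.5005 -0.1434  0.0165] yaw -0.0592 F [-3.3  0.4  1.7] w 0.5 z [-0.015  0.004 -1.   ] q [ 0.25  0.92 -0.1   2.    0.31  0.25 -1.74]
go tool [0.1102 0.0071 0.0048] turn -0.1852
t: 3.87
tool_pos: [0.5737, -0.1429, 0.0158]
tool_rot: [-0.002, 0.999, 0.04, -0.004]
ft_force: [0.9, -0.5, -0.7]
grip_width: 0.501
finger_force: 0.0
t 3.87 pos [ 0.5737 -0.1429  0.0158] yaw 0.081 F [ 0.9 -0.5 -0.7] w 0.5 z [-0.009  0.005 -1.   ] q [ 0.27  0.96 -0.17  1.79  0.34  0.43 -1.64]
go tool [0.0351 0.017  0.0054] turn -0.045
320 [289.08, 229.41] [279, 220, 21, 20] [ 0.6312 -0.1388  0.053 ]
```

View pics/s3c.png

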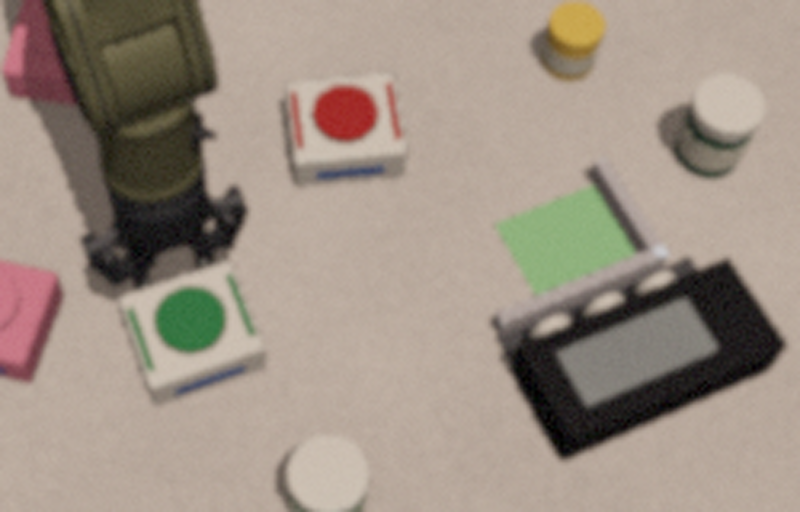

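Tank is tracking well: cap at (289,229), i.e. world (0.631,-0.139). I'll push 32 mm more, back off, lift, and then view tank and dock with the wrist camera.

```bash
python3 -m handwheel '[[0,0.01,0,0,0,0,-0.02],[0,0.01,0,0,0,0,-0.02],[0,0.008,0,0,0,0,-0.01],[0,0.004,0,0,0,0,0],[0,0,0,0,0,0,0],[0,-0.015,0,0,0,0,0],[0,-0.02,0,0,0,0,0],[0,-0.02,0,-0.03,0,0,0]]'
python3 -m handwheel '[[0,0,0,-0.04,0,0,0],[0,0,-0.02,-0.04,0,0,0],[0,0,-0.04,-0.04,0,0,0],[0,0,-0.04,-0.04,0,0,0],[0,0,-0.04,-0.04,0,0,0],[0,0,-0.02,0,0,0,0],[0,0,0,0,0,0,0],[0,0,0,0,0,0,0]]'
python3 -c "
from h import *
o,R=st()
p=eyes.camera_params('wrist'); im=eyes.capture('wrist')[:,:,::-1]; cv2.imwrite('pics/w4.png',im)
for a,c,b in cents(im,'g',(0,0,640,400))[0]: print(a,c,b,pix2w(p,[c],0 if a>9000 else .053 if a>1500 else .045)[0].round(4))"
```

```text
t: 4.58
tool_pos: [0.5447, -0.1459, 0.0409]
tool_rot: [-0.004, 0.998, 0.065, -0.01]
ft_force: [-0.2, 0.0, 1.3]
grip_width: 0.496
finger_force: 0.0
t: 5.25
tool_pos: [0.5342, -0.0203, 0.2117]
tool_rot: [-0.003, 0.998, 0.066, -0.006]
ft_force: [-0.3, -1.6, -0.2]
grip_width: 0.497
finger_force: 0.0
t 5.25 pos [ 0.5342 -0.0203  0.2117] yaw 0.1329 F [-0.3 -1.6 -0.2] w 0.5 z [-0.012  0.005 -1.   ] q [ 0.13  0.61 -0.28  1.85  0.23  0.73 -1.72]
9290 [111.4, 43.91] [51, 0, 118, 90] [0.6262 0.1987 0.    ]
457 [425.85, 48.32] [420, 11, 13, 76] [ 0.6558 -0.0915  0.045 ]
4390 [479.94, 48.06] [444, 10, 73, 77] [ 0.6607 -0.1333  0.053 ]
477 [528.45, 48.51] [520, 11, 19, 77] [ 0.6671 -0.1771  0.045 ]
```

View pics/w4.png

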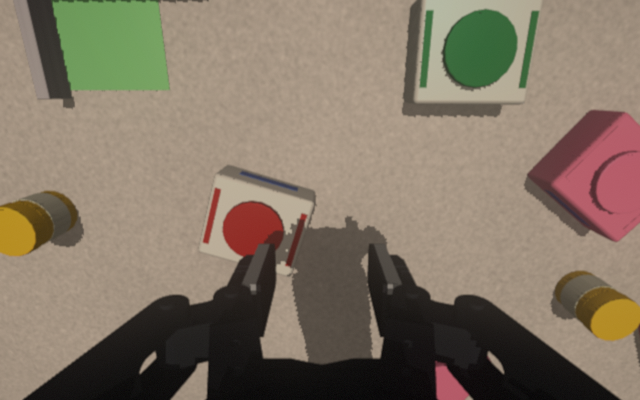

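```bash
python3 - <<'E'
from h import *
p=eyes.camera_params("wrist"); im=cv2.imread('pics/w4.png')
_,k=cents(im,'g',(0,0,300,130))
def line(pts):
    w=pix2w(p,pts,0)[:,:2]; vx,vy,x,y=cv2.fitLine(w.astype(np.float32),cv2.DIST_HUBER,0,1e-4,1e-4).ravel(); return np.array([vx,vy]),np.array([x,y])
R=line([(np.flatnonzero(k[v])[-1]+.5,v) for v in range(8,84)])
B=line([(u,np.flatnonzero(k[:,u])[-1]+.5) for u in range(80,162)])
L=line([(np.flatnonzero(k[v])[0]-.5,v) for v in range(8,84)])
for n,(d,o) in (("-y edge",R),("-x edge",B),("stop face",L)): print(n,d.round(4),o.round(4),'dir',np.degrees(np.arctan2(d[1],d[0])).round(2))
s=np.linalg.solve(np.c_[R[0],-B[0]],B[1]-R[1]); C=R[1]+R[0]*s[0]; print('corner -x-y',C)
for y in (.11,.126,.145):
    c,sn=np.cos(y),np.sin(y); print(y,'origin',(C+np.array([c*.044-sn*.05,sn*.044+c*.05])).round(4))
E
```

```text
-y edge [0.9918 0.1282] [0.6286 0.1457] dir 7.36
-x edge [ 0.13   -0.9915] [0.5852 0.1853] dir -82.53
stop face [0.9913 0.1317] [0.6179 0.2452] dir 7.57
corner -x-y [0.59106255 0.14085424]
0.11 origin [0.6293 0.1954]
0.126 origin [0.6284 0.196 ]
0.145 origin [0.6274 0.1967]
```

```bash
python3 -m handwheel '[[0,0,0,0,0,0,-0.121],[0,0,0,0,0,0,-0.121],[0,0,0,0,0,0,-0.121],[0,0,0,0,0,0,-0.121],[0,0,0,0,0,0,-0.121],[0,0,0,0,0,0,-0.121],[0,0,0,0,0,0,-0.121],[0,0,0,0,0,0,-0.121]]'
python3 -m handwheel '[[0,0,0,0,0,0,-0.121],[0,0,0,0,0,0,-0.121],[0,0,0,0,0,0,-0.121],[0,0,0,0,0,0,-0.121],[0,0,0,0,0,0,-0.121],[0,-0.03,0.0157,0,0,0,0],[0,-0.03,0.0157,0,0,0,0],[0,-0.03,0.0157,0,0,0,0]]'
python3 -m handwheel '[[0,-0.0315,0.0157,0,0,0,0],[0,-0.0315,0.0157,0,0,0,0],[0,-0.0315,0.0157,0,0,0,0],[0,-0.0315,0.0157,0,0,0,0],[0,0,0,0.03,0,0,0],[0,0,0,0.03,0,0,0],[0,0,0,0,0,0,0],[0,0,0,0,0,0,0]]'
python3 -c "
from h import *
to(.672,-.219,.012,1.701)
p=eyes.camera_params('wrist'); im=eyes.capture('wrist')[:,:,::-1]; cv2.imwrite('pics/w5.png',im)
for a,c,b in cents(im,'g',(0,0,640,400))[0]: print(a,c,b,pix2w(p,[c],.053 if a>1500 else .045)[0].round(4))"
```

```text
t: 5.97
tool_pos: [0.5337, -0.024, 0.21]
tool_rot: [-0.005, 0.852, 0.523, -0.005]
ft_force: [0.2, 0.1, -0.4]
grip_width: 0.504
finger_force: 0.0
t: 6.63
tool_pos: [0.5925, -0.1081, 0.2088]
tool_rot: [-0.007, 0.66, 0.752, -0.004]
ft_force: [0.8, -0.1, -0.3]
grip_width: 0.498
finger_force: 0.0
t: 7.3
tool_pos: [0.6683, -0.2226, 0.1457]
tool_rot: [-0.009, 0.659, 0.752, -0.004]
ft_force: [0.9, 0.8, 0.4]
grip_width: 0.498
finger_force: 0.0
t 7.3 pos [ 0.6683 -0.2226  0.1457] yaw 1.7014 F [0.9 0.8 0.4] w 0.5 z [-0.019  0.005 -1.   ] q [ 0.57  0.98 -0.7   1.33  0.64  1.08 -0.09]
go tool [0.0021 0.0066 0.1336] turn 0.0004
735 [327.44, 3.5] [282, 0, 92, 8] [ 0.6546 -0.0916  0.045 ]
103 [480.01, 13.81] [477, 0, 8, 27] [ 0.7533 -0.085   0.045 ]
302 [513.33, 15.07] [507, 0, 18, 33] [ 0.7748 -0.0829  0.045 ]
6526 [326.75, 71.51] [283, 25, 89, 94] [ 0.6598 -0.1331  0.053 ]
11 [480.36, 28.64] [479, 27, 4, 5] [ 0.7559 -0.0934  0.045 ]
7 [478.0, 30.57] [477, 28, 3, 6] [ 0.7546 -0.0947  0.045 ]
4 [479.25, 35.75] [478, 35, 3, 3] [ 0.7563 -0.0977  0.045 ]
8 [516.38, 35.38] [515, 34, 4, 5] [ 0.7802 -0.0943  0.045 ]
602 [325.31, 137.81] [286, 134, 82, 8] [ 0.6648 -0.1771  0.045 ]
10 [452.3, 381.8] [448, 381, 9, 2] [ 0.8066 -0.3767  0.045 ]
4 [443.5, 383.0] [442, 383, 4, 1] [ 0.7992 -0.3791  0.045 ]
394 [450.38, 391.3] [436, 384, 33, 16] [ 0.8074 -0.3873  0.045 ]
```

```bash
python3 -m handwheel '[[0,0.001,0.003,0.03,-0.018,-0.0075,0],[0,0.001,0.003,0.035,0,0,0],[0,0,0,0.035,0,0,0],[0,0,0,0.025,0,0,0],[0,0,0,0.008,0,0,0],[0,0,0,0,0,0,0]]'
python3 -c "
from h import *
to(.672,-.219,.012,1.701)"
```

```text
t: 7.85
tool_pos: [0.676, -0.2184, 0.0149]
tool_rot: [0.002, 0.659, 0.752, 0.001]
ft_force: [-0.5, 0.1, -0.7]
grip_width: 0.501
finger_force: 0.0
t 7.85 pos [ 0.676  -0.2184  0.0149] yaw 1.703 F [-0.5  0.1 -0.7] w 0.5 z [ 0.004 -0.001 -1.   ] q [ 0.53  1.13 -0.62  1.39  0.76  0.86 -0.18]
go tool [-0.0001 -0.0041  0.0029] turn 0.002
```

```bash
python3 -m handwheel '[[0,0.007,-0.004,0.001,0,0,0],[0,0.008,0,0.001,0,0,0],[0,0.008,0,0,0,0,0],[0,0.01,0,0,0,0,0],[0,0.01,0,0,0,0,0],[0,0.01,0,0,0,0,0],[0,0.01,0,0,0,0,0],[0,0.01,0,0,0,0,0]]'
python3 -m handwheel '[[0,0.01,0,0,0,0,0],[0,0.01,0,0,0,0,0],[0,0.01,0,0,0,0,0],[0,0.01,0,0,0,0,0],[0,0.01,0,0,0,0,0],[0,0.01,0,0,0,0,0],[0,0.01,0,0,0,0,0],[0,0.01,0,0,0,0,0]]'
python3 -c "
from h import *
st()
p=eyes.camera_params('wrist'); im=eyes.capture('wrist')[:,:,::-1]; cv2.imwrite('pics/w6.png',im)
for a,c,b in cents(im,'g',(150,0,500,300))[0]:
  if a>200: print(a,c,b,pix2w(p,[c],.053 if a>5000 else .045)[0].round(4))
ps=eyes.camera_params('scene'); im=eyes.capture('scene')[:,:,::-1]; cv2.imwrite('pics/s6.png',im)
for a,c,b in cents(im,'g',(270,160,375,260))[0]: print('scene',a,c,b,pix2w(ps,[c],.053)[0].round(4))"
```

```text
t: 8.52
tool_pos: [0.663, -0.1457, 0.0136]
tool_rot: [0.003, 0.659, 0.752, 0.001]
ft_force: [0.8, -3.1, 1.7]
grip_width: 0.501
finger_force: 1.4
t: 9.18
tool_pos: [0.6522, -0.0663, 0.0131]
tool_rot: [0.002, 0.659, 0.752, 0.001]
ft_force: [0.1, -2.0, 2.1]
grip_width: 0.502
finger_force: 1.4
t 9.18 pos [ 0.6522 -0.0663  0.0131] yaw 1.7028 F [ 0.1 -2.   2.1] w 0.5 z [ 0.005 -0.001 -1.   ] q [ 0.32  1.07 -0.57  1.58  0.79  0.73 -0.49]
29435 [309.21, 130.89] [213, 33, 193, 196] [ 0.6411 -0.0031  0.053 ]
2321 [311.43, 256.29] [229, 249, 165, 15] [ 0.6473 -0.0486  0.045 ]
scene 305 [341.11, 219.86] [330, 211, 22, 19] [ 0.6423 -0.0009  0.053 ]
```

```bash
python3 -m handwheel '[[0,0.01,0,0,0,0,0],[0,0.01,0,0,0,0,0],[0,0.01,0,0,0,0,0],[0,0.01,0,0,0,0,0],[0,0.01,0,0,0,0,0],[0,0.01,0,0,0,0,0],[0,0.01,0,0,0,0,0],[0,0.01,0,0,0,0,0]]'
python3 -m handwheel '[[0,0.01,0,0,0,0,0],[0,0.01,0,0,0,0,0],[0,0.01,0,0,0,0,0],[0,0.01,0,0,0,0,0],[0,0.01,0,0,0,0,0],[0,0.01,0,0,0,0,0],[0,0.01,0,0,0,0,0],[0,0,0,0,0,0,0]]'
python3 -c "
from h import *
st()
p=eyes.camera_params('wrist'); im=eyes.capture('wrist')[:,:,::-1]; cv2.imwrite('pics/w7.png',im)
for a,c,b in cents(im,'g',(150,0,500,300))[0]:
  if a>200: print(a,c,b,pix2w(p,[c],.053 if a>5000 else .045)[0].round(4))
im=eyes.capture('scene')[:,:,::-1]; cv2.imwrite('pics/s7c.png',cv2.resize(im[140:260,320:480],None,fx=5,fy=5,interpolation=cv2.INTER_CUBIC))"
```

```text
t: 9.95
tool_pos: [0.6417, 0.0132, 0.013]
tool_rot: [0.002, 0.659, 0.752, 0.002]
ft_force: [1.1, -1.5, -0.6]
grip_width: 0.5
finger_force: 0.6
t: 10.62
tool_pos: [0.6322, 0.0858, 0.0133]
tool_rot: [0.001, 0.658, 0.753, 0.003]
ft_force: [0.0, 0.7, 0.1]
grip_width: 0.501
finger_force: 0.0
t 10.62 pos [0.6322 0.0858 0.0133] yaw 1.7063 F [0.  0.7 0.1] w 0.5 z [ 0.006  0.003 -1.   ] q [ 0.08  1.05 -0.54  1.64  0.79  0.67 -0.74]
29276 [309.85, 129.36] [214, 32, 193, 196] [0.6211 0.1492 0.053 ]
2407 [310.55, 254.85] [229, 248, 166, 15] [0.6269 0.1037 0.045 ]
```

View pics/s7c.png

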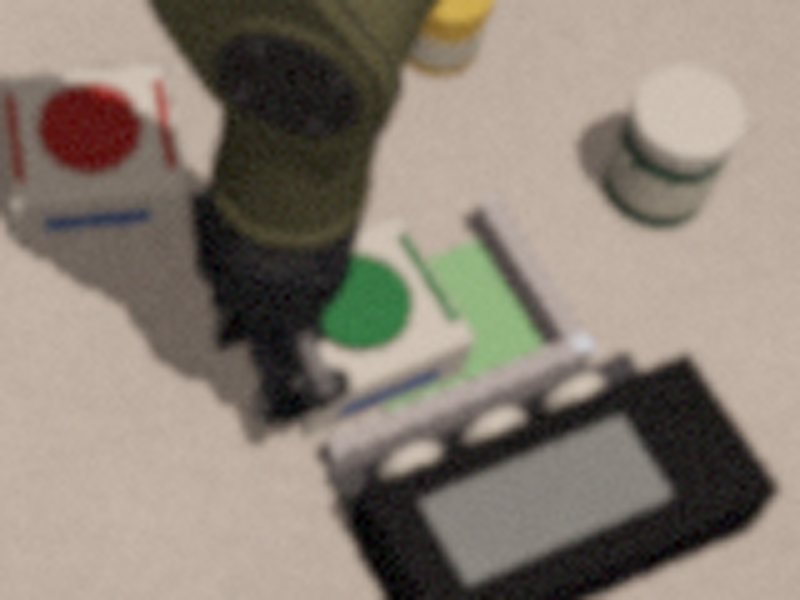

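The tank is about 47 mm short of the stop and 13 mm clear of the rail, still parallel to the station. I'll continue, slowing towards contact.

```bash
python3 -m handwheel '[[0,0.008,0,0,0,0,0],[0,0.008,0,0,0,0,0],[0,0.008,0,0,0,0,0],[0,0.008,0,0,0,0,0],[0,0.006,0,0,0,0,0],[0,0.003,0,0,0,0,0],[0,0.002,0,0,0,0,0],[0,0.002,0,0,0,0,0]]'
python3 -m handwheel '[[0,0.001,0,0,0,0,0],[0,0.001,0,0,0,0,0],[0,0.001,0,0,0,0,0]]'
python3 -m handwheel '[[0,0.001,0,0,0,0,0],[0,0.001,0,0,0,0,0],[0,0.001,0,0,0,0,0]]'
python3 -c "
from h import *
st()
p=eyes.camera_params('wrist'); im=eyes.capture('wrist')[:,:,::-1]; cv2.imwrite('pics/w8.png',im)
for a,c,b in cents(im,'g',(150,0,500,300))[0]:
  if a>200: print(a,c,b,pix2w(p,[c],.053 if a>5000 else .045)[0].round(4))"
```

```text
t: 11.38
tool_pos: [0.6268, 0.1253, 0.013]
tool_rot: [0.003, 0.659, 0.752, 0.001]
ft_force: [-0.2, -2.4, 1.8]
grip_width: 0.5
finger_force: 1.4
t: 11.63
tool_pos: [0.6266, 0.1283, 0.013]
tool_rot: [0.003, 0.659, 0.752, 0.001]
ft_force: [0.1, -2.0, 1.1]
grip_width: 0.503
finger_force: 1.2
t: 11.88
tool_pos: [0.6261, 0.1319, 0.013]
tool_rot: [0.002, 0.659, 0.752, 0.002]
ft_force: [0.2, -2.7, 1.2]
grip_width: 0.499
finger_force: 1.3
t 11.88 pos [0.6261 0.1319 0.013 ] yaw 1.7025 F [ 0.2 -2.7  1.2] w 0.5 z [ 0.006 -0.001 -1.   ] q [-0.    1.05 -0.53  1.64  0.78  0.67 -0.81]
29495 [309.69, 131.07] [214, 33, 193, 197] [0.6152 0.195  0.053 ]
2329 [310.83, 256.54] [229, 250, 166, 15] [0.621  0.1495 0.045 ]
```

Push force is still only sliding friction, so there's no contact yet. I'll continue in 1 mm steps.

```bash
for i in 1 2 3; do python3 -m handwheel '[[0,0.001,0,0,0,0,0],[0,0.001,0,0,0,0,0]]' | grep -E 'pos|ft'; done
```

```text
tool_pos: [0.6258, 0.1338, 0.0129]
ft_force: [0.4, -2.9, 2.3]
tool_pos: [0.6255, 0.1359, 0.0129]
ft_force: [2.1, -5.5, 3.8]
tool_pos: [0.6255, 0.1358, 0.0129]
ft_force: [0.1, -7.6, 5.0]
```

Contact with the end stop: the TCP stopped at y 0.136 and the force is rising. I'll back off, lift, turn and come round to the -x side.

```bash
python3 -m handwheel '[[0,-0.01,0,0,0,0,0],[0,-0.02,0,0,0,0,0],[0,0,0,-0.04,0,0,0],[0,0,0,-0.04,0,0,0],[0,0,0,-0.035,0,0,0],[0,0,0,0,0,0,-0.121],[0,0,0,0,0,0,-0.121],[0,0,0,0,0,0,-0.121]]'
python3 -m handwheel '[[0,0,0,0,0,0,-0.121],[0,0,0,0,0,0,-0.121],[0,0,0,0,0,0,-0.121],[0,0,0,0,0,0,-0.121],[0,0,0,0,0,0,-0.121],[0,0,0,0,0,0,-0.121],[0,0,0,0,0,0,-0.121],[0,0,0,0,0,0,-0.121]]'
python3 -m handwheel '[[0,0,0,0,0,0,-0.121],[0,0,0,0,0,0,-0.121],[0,0.021,0.022,0,0,0,0],[0,0.021,0.022,0,0,0,0],[0,0.021,0.022,0,0,0,0],[0,0.022,0.022,0,0,0,0],[0,0,0,0,0,0,0],[0,0,0,0,0,0,0]]'
python3 -c "
from h import *
to(.533,.188,.012,-3.0116)
p=eyes.camera_params('scene'); im=eyes.capture('scene')[:,:,::-1]; cv2.imwrite('pics/s9.png',im)
for a,c,b in cents(im,'g',(370,160,450,260))[0]: print(a,c,b,pix2w(p,[c],.053)[0].round(4))"
```

```text
t: 13.1
tool_pos: [0.6286, 0.1095, 0.1289]
tool_rot: [0.003, 0.509, 0.861, 0.003]
ft_force: [0.1, -0.4, -0.3]
grip_width: 0.499
finger_force: 0.0
t: 13.77
tool_pos: [0.6281, 0.1094, 0.1278]
tool_rot: [0.002, 0.05, 0.999, 0.001]
ft_force: [-0.1, -0.6, 0.1]
grip_width: 0.502
finger_force: 0.0
t: 14.43
tool_pos: [0.5308, 0.1865, 0.1278]
tool_rot: [0.002, -0.07, 0.998, 0.001]
ft_force: [0.7, -0.8, -0.6]
grip_width: 0.499
finger_force: 0.0
t 14.43 pos [0.5308 0.1865 0.1278] yaw -3.0019 F [ 0.7 -0.8 -0.6] w 0.5 z [ 0.005  0.002 -1.   ] q [ 0.11  0.94 -0.99  1.83  0.98  0.95  0.38]
go tool [-0.0018  0.001   0.1158] turn 0.0097
278 [407.51, 193.45] [398, 185, 20, 18] [0.616  0.1958 0.053 ]
```

```bash
python3 -m handwheel '[[0,-0.001,0,0.035,0,0,0.01],[0,-0.001,0,0.035,0,0,0],[0,0,0,0.03,0,0,0],[0,0,0,0.014,0,0,0],[0,-0.008,0,0,0,0,0],[0,-0.008,0,0,0,0,0],[0,-0.006,0,0,0,0,0],[0,0,0,0,0,0,0]]'
python3 -c "
from h import *
st()"
python3 -m handwheel '[[0,-0.002,0,0,0,0,0],[0,-0.002,0,0,0,0,0],[0,-0.002,0,0,0,0,0],[0,-0.002,0,0,0,0,0]]'| grep -E 'pos|ft'
for i in 1 2; do python3 -m handwheel '[[0,-0.001,0,0,0,0,0],[0,-0.001,0,0,0,0,0]]' | grep -E 'pos|ft'; done
```

```text
t: 15.15
tool_pos: [0.559, 0.1864, 0.0131]
tool_rot: [0.003, -0.06, 0.998, -0.0]
ft_force: [0.0, 0.1, -0.5]
grip_width: 0.503
finger_force: 0.0
t 15.15 pos [0.559  0.1864 0.0131] yaw -3.021 F [ 0.   0.1 -0.5] w 0.5 z [ 0.007 -0.    -1.   ] q [ 0.06  1.11 -0.86  1.79  1.16  0.84  0.29]
tool_pos: [0.5639, 0.1875, 0.0135]
ft_force: [-2.8, -1.4, 0.9]
tool_pos: [0.5664, 0.1878, 0.0135]
ft_force: [-2.5, -1.6, 1.4]
tool_pos: [0.5686, 0.1881, 0.0135]
ft_force: [-2.6, -1.5, 1.1]
```

```bash
for i in 1 2 3 4; do python3 -m handwheel '[[0,-0.001,0,0,0,0,0],[0,-0.001,0,0,0,0,0]]' | grep -E 'pos|ft'; done
```

```text
tool_pos: [0.5707, 0.1884, 0.0134]
ft_force: [-3.8, -2.3, 0.4]
tool_pos: [0.5722, 0.1886, 0.0134]
ft_force: [-6.3, -2.9, 3.0]
tool_pos: [0.5722, 0.1887, 0.0134]
ft_force: [-10.3, -4.5, 7.3]
tool_pos: [0.5722, 0.1886, 0.0134]
ft_force: [-14.1, -4.8, 10.4]
```

The tank stopped against the rail, with the force rising to 14 N and no more motion. I'll draw off and go back round to check with the wrist camera and re-nudge toward the stop if needed.

```bash
python3 -m handwheel '[[0,0.01,0,0,0,0,0],[0,0.025,0,0,0,0,0],[0,0,0,-0.04,0,0,0],[0,0,0,-0.04,0,0,0],[0,0,0,-0.04,0,0,0],[0,0,0,-0.03,0,0,0],[0,-0.027,-0.03,0,0,0,0],[0,-0.027,-0.03,0,0,0,0]]' | grep -E 'pos|ft'
python3 -m handwheel '[[0,-0.027,-0.03,0,0,0,0],[0,0,0,0,0,0,0.12],[0,0,0,0,0,0,0.12],[0,0,0,0,0,0,0.12],[0,0,0,0,0,0,0.12],[0,0,0,0,0,0,0.12],[0,0,0,0,0,0,0.12],[0,0,0,0,0,0,0.12]]' | grep -E 'pos|ft'
python3 -m handwheel '[[0,0,0,0,0,0,0.12],[0,0,0,0,0,0,0.12],[0,0,0,0,0,0,0.12],[0,0,0,0,0,0,0.12],[0,0,0,0,0,0,0.12],[0,0,0,0,0,0,0.12],[0,0,0,0,0,0,0],[0,0,0,0,0,0,0]]' | grep -E 'pos|ft'
python3 -c "
from h import *
to(.636,.11,.013,1.701)
p=eyes.camera_params('wrist'); im=eyes.capture('wrist')[:,:,::-1]; cv2.imwrite('pics/w10.png',im)
for a,c,b in cents(im,'g',(150,0,500,300))[0]:
  if a>200: print(a,c,b,pix2w(p,[c],.053 if a>5000 else .045)[0].round(4))"
```

```text
tool_pos: [0.6047, 0.136, 0.1682]
ft_force: [1.4, -0.1, -1.7]
tool_pos: [0.6343, 0.1069, 0.1646]
ft_force: [-0.6, -0.5, 0.0]
tool_pos: [0.6338, 0.1067, 0.1645]
ft_force: [-0.6, 0.2, 0.0]
t 18.48 pos [0.6338 0.1067 0.1645] yaw 1.7097 F [-0.6  0.2  0. ] w 0.5 z [ 0.008  0.    -1.   ] q [ 0.1   0.86 -0.66  1.57  0.62  0.93 -0.63]
go tool [0.0031 0.0014 0.1515] turn 0.0087
755 [327.87, 4.64] [286, 0, 86, 10] [0.622  0.2406 0.045 ]
5658 [327.19, 68.72] [286, 25, 83, 88] [0.6274 0.1987 0.053 ]
519 [326.59, 130.7] [288, 127, 77, 8] [0.6335 0.155  0.045 ]
```

View pics/w10.png

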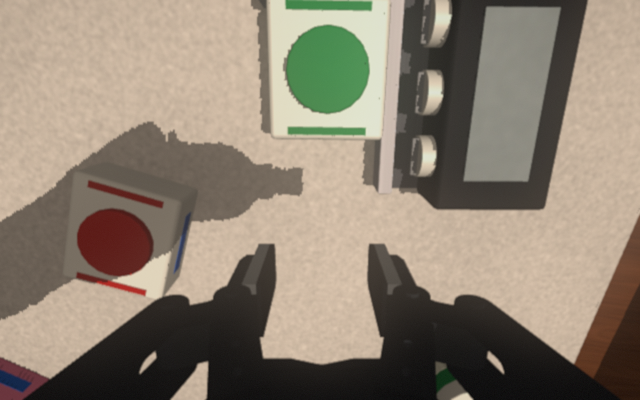

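The tank lies flush along the rail, with its right edge on the rail at columns 385–395 and a yaw of 0.134 against the station's 0.130. The red tank is unmoved. I'll give it one gentle nudge along +y to make sure of the stop.

```bash
python3 -m handwheel '[[0,0,0,0.04,0,0,0.008],[0,0,0,0.04,0,0,0],[0,0,0,0.04,0,0,0],[0,0,0,0.025,0,0,0],[0,0,0,0.006,0,0,0],[0,0.008,0,0,0,0,0],[0,0.008,0,0,0,0,0],[0,0,0,0,0,0,0]]' | grep -E 'pos|ft'
for i in 1 2; do python3 -m handwheel '[[0,0.002,0,0,0,0,0],[0,0.002,0,0,0,0,0]]' | grep -E 'pos|ft'; done
for i in 1 2 3; do python3 -m handwheel '[[0,0.001,0,0,0,0,0],[0,0.001,0,0,0,0,0]]' | grep -E 'pos|ft'; done
```

```text
tool_pos: [0.6328, 0.1267, 0.0156]
ft_force: [-0.4, 1.1, 0.5]
tool_pos: [0.6321, 0.1263, 0.0147]
ft_force: [-0.2, -1.0, 0.8]
tool_pos: [0.6309, 0.1297, 0.0136]
ft_force: [-0.1, -0.6, -0.2]
tool_pos: [0.6303, 0.1317, 0.0131]
ft_force: [0.2, 0.4, -0.2]
tool_pos: [0.63, 0.1335, 0.0128]
ft_force: [-0.6, -0.4, -0.4]
tool_pos: [0.6297, 0.1357, 0.0128]
ft_force: [0.1, 0.2, 0.6]
```

```bash
for i in 1 2 3; do python3 -m handwheel '[[0,0.001,0,0,0,0,0],[0,0.001,0,0,0,0,0]]' | grep -E 'pos|ft'; done
```

```text
tool_pos: [0.6297, 0.1362, 0.0128]
ft_force: [1.5, -4.6, 1.3]
tool_pos: [0.6296, 0.1361, 0.0128]
ft_force: [0.1, -8.2, 3.6]
tool_pos: [0.6296, 0.1361, 0.0128]
ft_force: [0.1, -10.8, 5.5]
```

It met hard contact at once and did not move, so it is seated. I'll draw clear and verify.

```bash
python3 -m handwheel '[[0,-0.01,0,0,0,0,0],[0,-0.025,-0.003,0,0,0,0],[0,-0.01,0,-0.04,0,0,0],[0,0,0,-0.04,0,0,0],[0,0,0,-0.04,0,0,0],[0,0,0,-0.035,0,0,0],[0,0,0,0,0,0,0],[0,0,0,0,0,0,0]]' | grep -E 'pos|ft'
python3 -c "
from h import *
st()
p=eyes.camera_params('wrist'); im=eyes.capture('wrist')[:,:,::-1]
w=[]
for a,c,b in cents(im,'g',(150,0,500,300))[0]:
  if a>200: print(a,c,pix2w(p,[c],.053 if a>5000 else .045)[0].round(4))
im=eyes.capture('scene')[:,:,::-1]
a=cv2.resize(im[150:250,340:480],None,fx=5.7,fy=5.7,interpolation=cv2.INTER_CUBIC); cv2.imwrite('pics/s11.png',a)
i0=cv2.imread('pics/scene0.png'); d=cv2.absdiff(im,i0).max(2)
for n,(u,v) in dict(red=(338,168),jy1=(410,141),jy2=(203,186),jw1=(455,167),jw2=(332,282),bottle=(208,270),box=(150,238)).items(): print(n,d[v-18:v+18,u-18:u+18].mean().round(1))"
```

```text
tool_pos: [0.6323, 0.098, 0.1705]
ft_force: [-0.6, 0.8, -1.2]
t 21.2 pos [0.6323 0.098  0.1705] yaw 1.6981 F [-0.6  0.8 -1.2] w 0.5 z [ 0.011  0.002 -1.   ] q [ 0.12  0.85 -0.66  1.57  0.61  0.93 -0.62]
5547 [328.72, 56.93] [0.6274 0.1987 0.053 ]
531 [328.43, 118.99] [0.6333 0.1551 0.045 ]
red 47.1
jy1 56.2
jy2 10.2
jw1 9.8
jw2 10.1
bottle 9.3
box 8.6
```

View pics/s11.png

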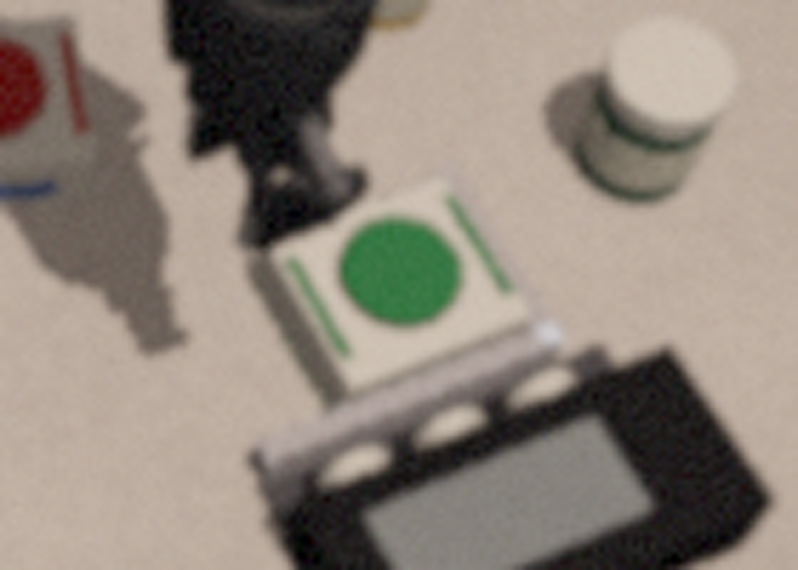

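The tank, with its cap at (400,272) in the crop, sits tight in the corner against the rail and the stop. The gripper is high and clear. The jars and bottle are unchanged; the differences at the red tank and jar_yellow_1 come from the arm and its shadow.

```bash
python3 -c "
from bench import arm
print(arm.close_job())"
```

```text
the job is handed in; nothing more can be done
None
```

The green-capped tank is seated in the corner, long side flush on the back rail and short side on the end stop; the arm is drawn clear, nothing else was touched, and the job is handed in at about 21 s.

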